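# Set the tablet dispenser to its pouring lip

## Task

On the larger of the two round tablet dispensers, turn the cover by its finger bar until its opening stands squarely over the compartment with the pouring lip, then let go. Leave the cover of the smaller dispenser as it is.

Things in the scene. Friction and masses are not known exactly. Their poses are not given: they have to be found in the camera images.
- dispenser: The LARGER of two round tablet dispensers, fixed: a white drum 132 mm across, 38 mm high, six 60 degree compartments, under a flat grey cover 5 mm thick (top 43 mm up). Origin: centre of its underside, on the cover's axis. Its x axis points to the pouring lip, a white open chute 33 mm wide jutting 25 mm from the rim in the middle of one compartment.
- cover (a joint): Angle of the larger dispenser's cover (rad): 0 when its opening is centred on the compartment with the pouring lip, growing anticlockwise seen from above. It turns from -0.7 to 1.8 between stops, starts somewhere from 0.65 to 1.35 (turn it clockwise), resists with about 0.05 N m and stays where it is left.
- cover_bar (a point): On the turning axis of the larger dispenser's cover, 65 mm above the counter, at the height to grip. An upright grey finger bar crosses the cover's centre: 12 mm thick, 52 mm long, 30 mm high, top 73 mm above the counter. Axes turn with the cover: x level, from the axis through the middle of the opening; y along the bar (fingers close along x); z up. The opening is 40 degrees wide.
- small_cover_opening (a point): Middle of the opening in the cover of the SMALLER dispenser (90 mm across, top of cover 43 mm and top of its bar 67 mm above the counter), 31 mm from that cover's turning axis; its x axis points from that turning axis outward through the opening. This cover is to stay as it is.

How it is judged:
By the outcome, as a careful person would: the job done as asked, in the order asked, and still so for the second after the job is handed in, with the robot touching nothing.
It also fails if it takes over 32 s, if anything falls off the work surface, if the arm or the gripper's body presses on something with over 40 N, if the wrist force passes 120 N, or if a joint passes its speed limit or range.

## Robot

A 6-joint arm with a two-finger parallel gripper is mounted at the origin on the work surface. World frame = base frame: x ahead of the robot, y to its left, z up, the work surface at z = 0. Lengths are in mm, angles in degrees, forces in N, time in s.
With the tool pointing down it reaches from about 425 to 1125 mm from the base axis. Payload 14.9 kg.
Tool frame: the origin (TCP) lies on the centre line of the jaws, within the pads' length; the fingertips stand 17 mm ahead of it and the grasp point (between the pads) lies 2 mm behind it (bot.finger_overhang is the distance from the TCP to the fingertips, in mm); z points along the fingers, y is the line along which they close (so a half turn about z gives the same grasp; the last joint's range is limited). The gripper opens to 91 mm and grips with 3 to 60 N. Pads are 32 mm wide; open, the fingers measure 118 mm over their backs; the gripper's body (76 mm by 178 mm) begins 60 mm behind the grasp point.
Start: joints at [64.211, 21.709, 99.362, -0, 58.929, -1.908], TCP at [283.394, 640.083, 230.932] pointing down, gripper open.
Joint ranges: [-158.91, 158.91], [-42.39, 125.64], [0.06, 152.35], [-60.88, 240.88], [17.5, 164.5], [-176.32, 176.32]. Speed limits (degrees/s): [108.29, 108.29, 136.94, 180, 180, 180].

## Interface

Orientations are given as [roll, pitch, yaw] about the fixed x, y, z axes, in that order (R = Rz(yaw) Ry(pitch) Rx(roll)).
In Python, from station import bot, cams, close_job gives the robot as it stands.
- The arm moves only by the tool play_rows, never from a script. Its argument "increments" is one flat list of numbers, 7 for each row, row after row: the opening, from 0 (shut) to 1 (fully open), then the shift along the tool's x, y, z in cm, then the turn, a rotation vector about the tool's x, y, z in rad. In form: [gripper, tx, ty, tz, wx, wy, wz, gripper, tx, ty, tz, wx, wy, wz, ...]. A call has 1 to 12 rows; each row is the pose to reach, as a shift and turn from the pose commanded when the call began, along the tool's axes at that moment; what a row does not reach only later rows make up. A row lasts 1/12 s, in which the tool goes at most 41.7 mm and 7.16 degrees, less where a joint would pass 70% of its speed; a pose out of reach is approached as far as the arm can. A call with a gripper value outside its range is refused whole. The fingers move at their own pace and stop on an object; the grip force is fixed at half the most. Time passes only in rows, so rows that repeat a pose let the fingers close. It gives the time, the measured TCP pose, the force, the opening and the grip force at its end, in the units of the state.
- bot.observe(): the state, without advancing time (a new reading comes with each control period).
- cams.read_camera(name): name is "side" or "top"; returns (picture, depth): 384x512x3 uint8, red, green, blue; 384x512 float32, mm along the optical axis (not along the pixel's ray), 0 where there is no reading.
- cams.camera_info(name): a dict with "fx", "fy", "cx", "cy" (pixels), "k1" (the pictures are not rectified: a ray, as slopes to the right and down, at radius r is drawn at 1 + k1 r^2 times it, then the intrinsics apply), "rvec" (rotation vector, rad) and "tvec" (3), from world to camera coordinates, as OpenCV has them. Camera axes: x right, y down, z forward; pixel columns grow to the right and rows downward; lengths in mm; the calibration is good to about 2 mm. A picture is of the moment at which its call begins. camera_info takes no time and is no camera call.
- close_job(): hands the job in; it is judged then, once.
The state is a dict: "time": time; "qpos": joint angles; "qvel": joint speeds; "effort": joint torques, N m; "position": TCP position; "tool_rot": TCP orientation; "contact_force": force on the tool from outside, world axes, zero at the start; "wrist_torque": the same for the moment, N m; "opening": opening from 0.0 (shut) to 1.0 (fully open); "finger_force": force on a finger pad.
Only numpy, scipy, OpenCV 4.12 (cv2) and the standard library are available. Lean on these libraries where they do the work, as an engineer would, in place of code of your own. Each camera call takes 0.05 s, during which the arm holds its last target. There are 200 camera calls.

## Working session

There is one attempt and no reset: what is moved stays moved. The work goes in short steps, Python scripts to look and compute and a tool call to move; the robot and the scene stay as the last step left them, time stands still between calls to the robot, and variables do not carry over. Pictures are saved under pics/ and viewed, at most 10 in all, crops included, and the job is handed in when it is done.

Besides the shell and the picture viewer there is one more tool, called after "Call:" by a JSON object that holds its "api" and its "payload". play_rows: Moves the arm, as the interface text tells. Its arguments: {"type":"object","properties":{"increments":{"type":"array","items":{"type":"number"}}},"required":["increments"]}

```bash
mkdir -p pics; cat > h.py <<'E'
import numpy as np, cv2
from station import bot, cams, close_job
def look(n,f):
    im,d=cams.read_camera(n); cv2.imwrite(f'pics/{f}.png',im[:,:,::-1]); np.savez(f'pics/{f}.npz',im=im,d=d); return im,d
def cam(n):
    c=cams.camera_info(n); R=cv2.Rodrigues(np.array(c['rvec'],float))[0]; return c,R,np.array(c['tvec'],float).ravel()
def rays(n,uv):
    c,R,t=cam(n); K=np.array([[c['fx'],0,c['cx']],[0,c['fy'],c['cy']],[0,0,1.]])
    p=cv2.undistortPoints(np.array(uv,float).reshape(-1,1,2),K,np.array([c['k1'],0,0,0,0.])).reshape(-1,2)
    return np.c_[p,np.ones(len(p))],R,t
def plane(n,uv,z):
    p,R,t=rays(n,uv); o=-R.T@t; d=p@R
    return o+d*((z-o[2])/d[:,2])[:,None]
def cloud(n,d):
    v,u=np.nonzero(d>0); p,R,t=rays(n,np.c_[u,v]); return (p*d[v,u][:,None]-t)@R,u,v
E
python3 - <<'E'
from h import *
for n in('top','side'):
    im,d=look(n,n+'0'); c,R,t=cam(n); print(n,-R.T@t,c['fx'],c['k1'])
print(bot.observe())
E
```

```text
top [497.86856541 -22.31635333 783.017989  ] 350.45609665665876 -0.019198444279381326
side [448.80794637 475.00436211 531.66960862] 413.16797292050416 -0.08922511271226052
{'time': 0.1, 'qpos': array([ 6.42088022e+01,  2.17349724e+01,  9.93925717e+01, -1.01377748e-03,
        5.89282545e+01, -1.90731116e+00]), 'qvel': array([ 0.01242878, -0.12244212, -0.02704557, -0.05423718,  0.01684161,
       -0.10316872]), 'effort': array([-3.04390844e-03, -7.65038109e+01, -4.35292983e+01,  6.51552645e-02,
        3.97651456e-02, -1.45177899e-05]), 'position': array([283.27257245, 639.75029769, 230.35773365]), 'tool_rot': array([-1.79944203e+02, -9.89796365e-04,  1.56116636e+02]), 'contact_force': array([-1.08136991, -0.30068199, -0.24032163]), 'wrist_torque': array([0.02416705, 0.00623216, 0.00852779]), 'finger_force': 0.0, 'opening': 0.9978808995377998}
```

View pics/top0.png

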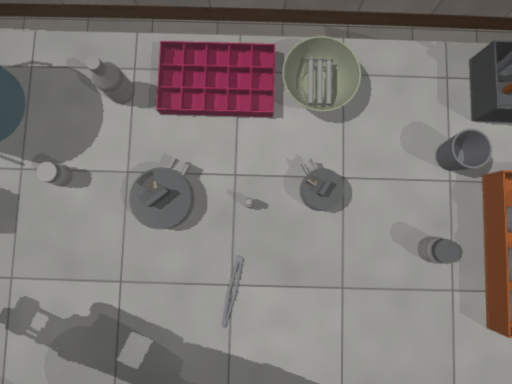

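View pics/side0.png

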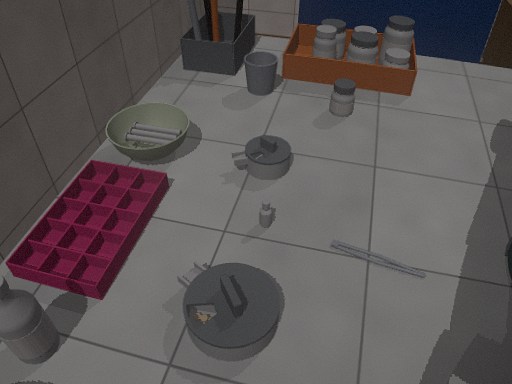

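The top view shows the large dispenser at (162,198), with its lip near (180,167) and its opening near (150,184). The small dispenser is at (322,189). In the side view the large one is at (232,310), with its opening at (203,315) and its lip near (195,275).

```bash
python3 - <<'E'
from h import *
for n,b in(('top',(162,198)),('side',(232,310))):
    f=np.load(f'pics/{n}0.npz'); P,u,v=cloud(n,f['d']); c0=plane(n,[b],43)[0]
    near=np.hypot(P[:,0]-c0[0],P[:,1]-c0[1])<110
    m=near&(abs(P[:,2]-43)<5)
    (cx,cy),r=cv2.minEnclosingCircle(P[m][:,:2].astype(np.float32)); print(n,c0,'z43 n',m.sum(),np.median(P[m],0),(cx,cy),r)
    m=near&(P[:,2]>62)&(P[:,2]<80)&(np.hypot(P[:,0]-c0[0],P[:,1]-c0[1])<45)
    q=P[m]; print(' bar',m.sum(),np.median(q,0),cv2.minAreaRect(q[:,:2].astype(np.float32)), np.percentile(q[:,2],[5,50,95]))
    m=near&(P[:,2]>12)&(P[:,2]<37)&(np.hypot(P[:,0]-c0[0],P[:,1]-c0[1])>69); print(' outside',m.sum(),np.median(P[m],0) if m.any() else '')
T=cv2.imread('pics/top0.png')[145:240,115:210]; S=cv2.imread('pics/side0.png')[250:365,170:290]
cv2.imwrite('pics/crop0.png',np.hstack([cv2.resize(T,(400,400),interpolation=2),cv2.resize(S,(400,400),interpolation=2)]))
E
```

```text
top [553.17304791 182.23539052  43.        ] z43 n 2530 [547.93815037 181.44951372  41.55757468] (563.70068359375, 185.7720947265625) 75.62212371826172
 bar 172 [553.01619332 185.32529941  71.25436216] ((553.89892578125, 185.97398376464844), (12.058005332946777, 51.43170166015625), 39.3746337890625) [64.75428892 71.25436216 73.15062212]
 outside 152 [625.99664114 152.97538618  28.16543648]
side [547.06036838 199.63674833  43.        ] z43 n 5620 [544.34510772 191.21554658  43.08220079] (562.6405639648438, 181.32028198242188) 78.59430694580078
 bar 375 [550.91475983 190.53011224  72.35615853] ((552.3604736328125, 187.46585083007812), (12.568487167358398, 51.982208251953125), 37.54326248168945) [64.68614556 72.35615853 73.98635529]
 outside 248 [625.29076304 151.92124053  29.5521465 ]
```

View pics/crop0.png

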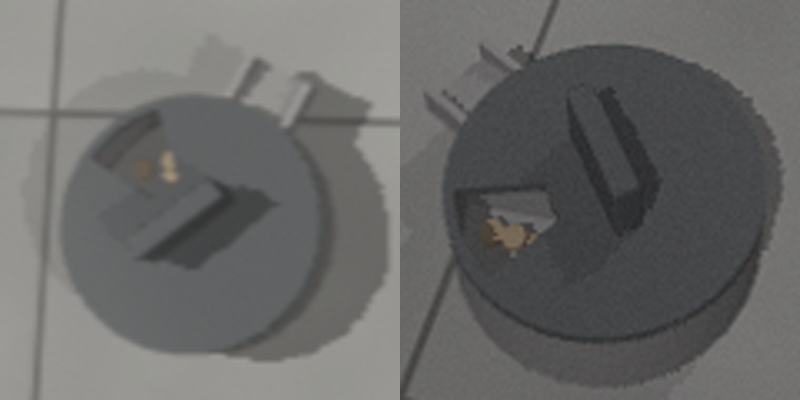

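The crop confirms the opening points up and to the left (about +38° in the world) and the lip up and to the right (about −25°). One more step to refine the lip direction.

```bash
python3 - <<'E'
from h import *
c0=np.array([553.1,186.7])
for n in('top','side'):
    f=np.load(f'pics/{n}0.npz'); P,u,v=cloud(n,f['d']); q=P[:,:2]-c0; r=np.hypot(*q.T)
    m=(r>72)&(r<93)&(P[:,2]>10)&(P[:,2]<45); a=np.radians(-25); m&=(q@[np.cos(a),np.sin(a)]>50)
    x=q@[np.cos(a),np.sin(a)]; y=q@[-np.sin(a),np.cos(a)]
    print(n,m.sum(),'lat pct',np.percentile(y[m],[0,2,10,50,90,98,100]).round(1),'x',np.percentile(x[m],[2,50,98]).round(1),cv2.minAreaRect(q[m].astype(np.float32)))
    h=m&(P[:,2]>18)
    for s in(-1,1):
        k=h&(y*s>8)
        print('  wall',s,k.sum(),np.median(y[k]),np.percentile(P[k,2],[5,50,95]).round(1), np.polyfit(x[k],y[k],1))
    # cover circle from colour-free depth: rim points
    k=(abs(P[:,2]-43)<3)&(r<75); pts=P[k][:,:2].astype(np.float32); hull=cv2.convexHull(pts)
    print('  ellipse',cv2.fitEllipse(hull))
    # opening: points below cover within r 20..62
    k=(r>18)&(r<60)&(P[:,2]<36); print('  open az',k.sum(),np.degrees(np.percentile(np.arctan2(q[k,1],q[k,0]),[1,5,50,95,99])).round(1))
E
```

```text
top 156 lat pct [-18.9 -18.6 -18.1  -0.   14.1  15.4  16.9] x [71.7 81.3 90.6] ((72.9354248046875, -35.02884292602539), (35.98269271850586, 19.726451873779297), 63.67572784423828)
  wall -1 46 -16.744667505565175 [25.  31.1 37.7] [  0.04789316 -18.92729843]
  wall 1 48 13.130839743625593 [24.8 30.6 38.7] [ 0.01858695 11.17587014]
  ellipse ((554.6306762695312, 187.495361328125), (129.5325164794922, 132.89418029785156), 80.60640716552734)
  open az 133 [28.5 29.9 45.1 59.5 60.4]
side 291 lat pct [-20.9 -19.7 -17.2  -2.3  16.7  17.2  17.7] x [70.8 80.7 89.9] ((71.86652374267578, -35.162261962890625), (38.26238250732422, 21.20943260192871), 62.82383346557617)
  wall -1 108 -16.45894498347569 [26.9 31.2 38.6] [ 8.19185607e-03 -1.61649413e+01]
  wall 1 82 16.347449203601656 [25.1 35.1 38.7] [3.54377910e-03 1.50630148e+01]
  ellipse ((552.07421875, 187.0009002685547), (132.35328674316406, 132.8980255126953), 43.687767028808594)
  open az 459 [ 4.3  4.8 13.9 34.8 37.4]
```

Call:
{"api": "play_rows", "payload": {"increments": [1,-2.7,-1.9,0,0,0,0.03,1,-5.4,-3.8,0,0,0,0.06,1,-8.1,-5.7,0,0,0,0.09,1,-10.8,-7.6,0,0,0,0.12,1,-13.5,-9.6,0,0,0,0.15,1,-16.1,-11.5,0,0,0,0.18,1,-18.8,-13.4,0,0,0,0.21,1,-21.5,-15.3,0,0,0,0.24,1,-24.2,-17.2,0,0,0,0.27,1,-26.9,-19.1,0,0,0,0.3,1,-29.6,-21,0,0,0,0.33,1,-32.3,-22.9,0,0,0,0.36]}}

```text
time: 1.1
position: [486.4, 298.4, 230.8]
tool_rot: [-180.0, -0.0, 135.4]
contact_force: [0.6, 1.2, -0.0]
opening: 1.004
finger_force: 0.0
```

Call:
{"api": "play_rows", "payload": {"increments": [1,-3,-0.8,0,0,0,0.03,1,-6,-1.6,0,0,0,0.06,1,-9,-2.4,0,0,0,0.09,1,-11.5,-3,0,0,0,0.12,1,-12.7,-3.4,0.5,0,0,0.122,1,-12.7,-3.4,2.5,0,0,0.122,1,-12.7,-3.4,5,0,0,0.122,1,-12.7,-3.4,7.5,0,0,0.122,1,-12.7,-3.4,9.5,0,0,0.122,1,-12.7,-3.4,11,0,0,0.122,1,-12.7,-3.4,12,0,0,0.122,1,-12.7,-3.4,12,0,0,0.122]}}

```text
time: 2.1
position: [551.3, 186.6, 108.7]
tool_rot: [-179.8, -0.1, 128.5]
contact_force: [-0.7, 0.1, 0.5]
opening: 1.0
finger_force: 0.0
```

```bash
python3 - <<'E'
from h import *
look('side','side1'); look('top','top1'); s=bot.observe(); print(s['position'],s['tool_rot'],s['time'])
T=cv2.imread('pics/top1.png')[125:260,95:230]; S=cv2.imread('pics/side1.png')[200:370,130:300]
cv2.imwrite('pics/crop1.png',np.hstack([cv2.resize(T,(400,400),interpolation=2),cv2.resize(S,(400,400),interpolation=2)]))
E
```

```text
[552.73102613 186.88163566 111.08974196] [-1.79987110e+02 -8.73879691e-03  1.28527577e+02] 2.2
```

View pics/crop1.png

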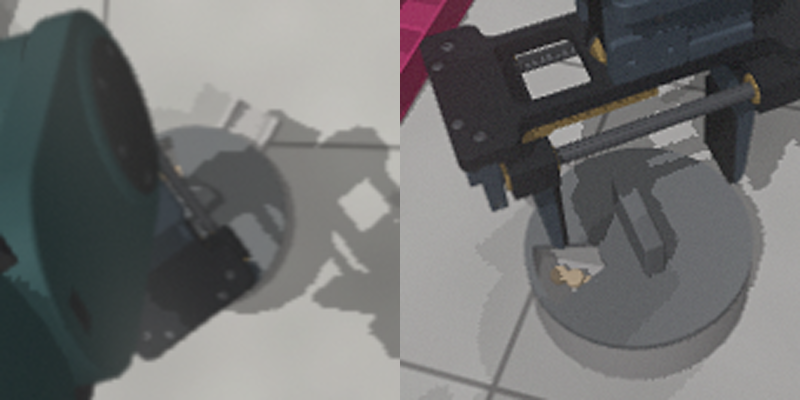

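In the side view the bar sits centred between the open fingers, at crop (640,225), and square to the pads. Next I lower the gripper and close it.

Call:
{"api": "play_rows", "payload": {"increments": [1,0,0,1,0,0,0,1,0,0,2.2,0,0,0,1,0,0,3.4,0,0,0,1,0,0,4.2,0,0,0,1,0,0,4.6,0,0,0,1,0,0,4.6,0,0,0,0.4,0,0,4.6,0,0,0,0.3,0,0,4.6,0,0,0,0.2,0,0,4.6,0,0,0,0.1,0,0,4.6,0,0,0,0,0,0,4.6,0,0,0,0,0,0,4.6,0,0,0]}}

```text
time: 3.2
position: [552.9, 186.7, 65.2]
tool_rot: [180.0, 0.0, 128.5]
contact_force: [0.1, -0.9, -0.3]
opening: 0.591
finger_force: 0.0
```

Call:
{"api": "play_rows", "payload": {"increments": [0,0,0,0,0,0,0,0,0,0,0,0,0,0,0,0,0,0,0,0,0,0,0,0,0,0,0,0,0,0,0,0,0,0,0,0,0,0,0,0,0,0]}}

```text
time: 3.7
position: [552.8, 186.7, 64.9]
tool_rot: [-180.0, -0.0, 128.5]
contact_force: [0.1, 0.8, 0.4]
opening: 0.154
finger_force: 0.0
```

Call:
{"api": "play_rows", "payload": {"increments": [0,0,0,0,0,0,0,0,0,0,0,0,0,0,0,0,0,0,0,0,0,0,0,0,0,0,0,0]}}

```text
time: 4.03
position: [553.4, 187.1, 65.0]
tool_rot: [179.9, 0.0, 128.5]
contact_force: [3.8, 3.9, -4.9]
opening: 0.132
finger_force: 30.0
```

Call:
{"api": "play_rows", "payload": {"increments": [0,0,0,0,0,0,0.03,0,0,0,0,0,0,0.1,0,0,0,0,0,0,0.18,0,0,0,0,0,0,0.26,0,0,0,0,0,0,0.34,0,0,0,0,0,0,0.42,0,0,0,0,0,0,0.5,0,0,0,0,0,0,0.58,0,0,0,0,0,0,0.65,0,0,0,0,0,0,0.7,0,0,0,0,0,0,0.73,0,0,0,0,0,0,0.73]}}

```text
time: 5.03
position: [553.4, 187.1, 65.0]
tool_rot: [179.9, -0.0, 86.5]
contact_force: [4.8, 4.3, -5.1]
opening: 0.13
finger_force: 30.0
```

Call:
{"api": "play_rows", "payload": {"increments": [0,0,0,0,0,0,0.04,0,0,0,0,0,0,0.1,0,0,0,0,0,0,0.17,0,0,0,0,0,0,0.24,0,0,0,0,0,0,0.3,0,0,0,0,0,0,0.35,0,0,0,0,0,0,0.38,0,0,0,0,0,0,0.384,0,0,0,0,0,0,0.384,0,0,0,0,0,0,0.384]}}

```text
time: 5.87
position: [553.5, 187.1, 65.0]
tool_rot: [179.9, -0.1, 64.7]
contact_force: [3.6, 4.0, -5.6]
opening: 0.128
finger_force: 30.0
```

```bash
python3 - <<'E'
from h import *
s=bot.observe(); print(s['position'],s['tool_rot'],s['contact_force'],s['wrist_torque'],s['opening'],s['time'])
E
```

```text
[553.45350889 187.05188591  64.97800074] [ 1.79939883e+02 -7.26550733e-02  6.46644212e+01] [ 3.61340606  3.95049848 -5.62622227] [ 0.56559583 -0.53103502 -0.03438067] 0.12820939353974894 5.8667
```

Call:
{"api": "play_rows", "payload": {"increments": [0.3,0,0,0,0,0,0,0.6,0,0,0,0,0,0,0.8,0,0,0,0,0,0,0.8,0,0,0,0,0,0,0.8,0,0,0,0,0,0,0.8,0,0,0,0,0,0,0.8,0,0,0,0,0,0,0.8,0,0,0,0,0,0]}}

```text
time: 6.53
position: [552.8, 186.6, 64.9]
tool_rot: [-180.0, 0.0, 64.7]
contact_force: [-0.8, -0.5, 0.2]
opening: 0.684
finger_force: 0.0
```

Call:
{"api": "play_rows", "payload": {"increments": [0.8,0,0,-1,0,0,0,0.8,0,0,-3,0,0,0,0.8,0,0,-6,0,0,0,0.8,0,0,-9,0,0,0,0.8,0,0,-12,0,0,0,0.8,0,0,-14,0,0,0,0.8,3,0,-15,0,0,0,0.8,6,0,-15,0,0,0,0.8,9,0,-15,0,0,0,0.8,12,0,-15,0,0,0,0.8,15,0,-15,0,0,0,0.8,17,0,-15,0,0,0]}}

```text
time: 7.53
position: [626.3, 342.5, 215.9]
tool_rot: [180.0, -0.1, 64.7]
contact_force: [0.1, -0.7, -0.6]
opening: 0.8
finger_force: 0.0
```

Call:
{"api": "play_rows", "payload": {"increments": [0.8,0.7,-2.9,0,0,0,0,0.8,1.4,-5.8,0,0,0,0,0.8,2.1,-8.7,0,0,0,0,0.8,2.8,-11.6,0,0,0,0,0.8,3.5,-14.5,0,0,0,0,0.8,4.2,-17.4,0,0,0,0,0.8,4.9,-20.3,0,0,0,0,0.8,5.6,-23.2,0,0,0,0,0.8,6.3,-26.1,0,0,0,0,0.8,7,-29,0,0,0,0,0.8,7.4,-31,0,0,0,0,0.8,7.4,-31,0,0,0,0]}}

```text
time: 8.53
position: [374.3, 541.6, 215.8]
tool_rot: [-180.0, -0.0, 64.8]
contact_force: [0.1, -0.2, -0.2]
opening: 0.8
finger_force: 0.0
```

```bash
python3 - <<'E'
from h import *
c0=np.array([553.1,186.7])
for n in('top','side'):
  for j in range(3):
    im,d=look(n,n+f'2{j}'); P,u,v=cloud(n,d); q=P[:,:2]-c0; r=np.hypot(*q.T)
    m=(r<45)&(P[:,2]>62)&(P[:,2]<80); print(n,m.sum(),cv2.minAreaRect(P[m][:,:2].astype(np.float32)))
T=cv2.imread('pics/top20.png')[145:240,115:210]; S=cv2.imread('pics/side20.png')[250:365,170:290]
cv2.imwrite('pics/crop2.png',np.hstack([cv2.resize(T,(400,400),interpolation=2),cv2.resize(S,(400,400),interpolation=2)]))
E
```

```text
top 159 ((553.8531494140625, 186.20315551757812), (51.80537414550781, 11.846891403198242), 65.24630737304688)
top 160 ((553.959228515625, 186.55120849609375), (52.715553283691406, 12.026997566223145), 65.39946746826172)
top 161 ((553.82080078125, 186.1022491455078), (52.99406433105469, 11.953591346740723), 65.27564239501953)
side 432 ((551.814453125, 187.79397583007812), (52.001136779785156, 12.720803260803223), 64.01268768310547)
side 434 ((551.6856689453125, 187.749755859375), (51.80747604370117, 12.533432960510254), 64.74671173095703)
side 427 ((551.6429443359375, 187.95184326171875), (51.86933135986328, 12.930375099182129), 64.24420928955078)
```

View pics/crop2.png

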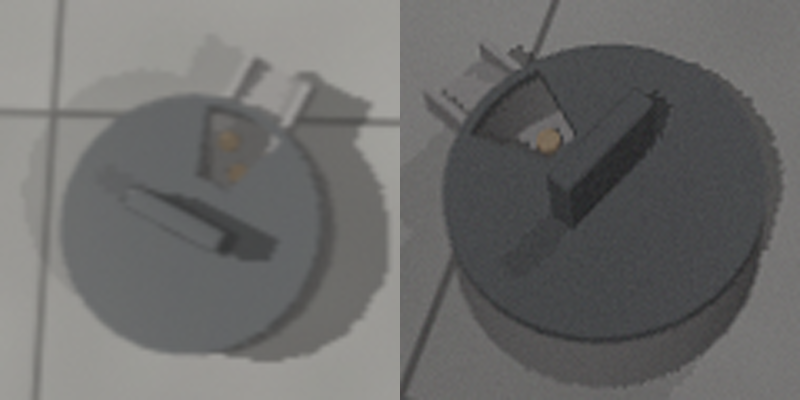

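The opening now stands behind the lip: at about (235,145) in the top crop with the lip at (275,95), and at (530,115) in the side crop. As a numeric check, I compare the lip direction with the bar direction in each view, each about its own centre.

```bash
python3 - <<'E'
from h import *
a=np.radians(-25)
for n in('top','side'):
  Ps=[];C=[];A=[]
  for j in range(3):
    P,u,v=cloud(n,np.load(f'pics/{n}2{j}.npz')['d']); Ps.append(P)
  P=np.vstack(Ps); q=P[:,:2]-[553.1,186.7]; r=np.hypot(*q.T)
  m=(r<45)&(P[:,2]>70)&(P[:,2]<76); b=P[m][:,:2]; c=b.mean(0); w,V=np.linalg.eigh(np.cov(b.T)); print(n,'bar top centre',c,'normal az',np.degrees(np.arctan2(V[1,0],V[0,0]))%180-180)
  k=(abs(P[:,2]-43)<2.5)&(r<75); (ex,ey),ax,_=cv2.fitEllipse(cv2.convexHull(P[k][:,:2].astype(np.float32))); print('  disc centre',ex,ey,ax)
  q=P[:,:2]-[ex,ey]; r=np.hypot(*q.T); x=q@[np.cos(a),np.sin(a)]; y=q@[-np.sin(a),np.cos(a)]
  # wall tops (z>33) and outer lateral extents, by radial band
  m=(x>71)&(x<88)&(abs(y)<24)
  for lo in(30,34):
    t=m&(P[:,2]>lo)&(P[:,2]<42); l=[np.median(y[t&(y<-8)]),np.median(y[t&(y>8)])]; print('  wall tops >',lo,t.sum(),l,'lip az',-25+np.degrees(np.mean(l)/np.median(x[t])))
  # opening: depth below cover near its outer rim, lateral span
  t=(P[:,2]<36)&(r>50)&(r<60)&(x>40); print('  opening az',t.sum(),-25+np.degrees(np.percentile(np.arctan2(y[t],x[t]),[2,98])))
E
```

```text
top bar top centre [553.93244517 186.28426529] normal az -25.6695603556025
  disc centre 553.9855346679688 187.651611328125 (130.28536987304688, 131.49490356445312)
  wall tops > 30 153 [np.float64(-18.085872200523262), np.float64(13.079402920680085)] lip az -26.845995728856668
  wall tops > 34 93 [np.float64(-17.895133388860266), np.float64(13.752074542876876)] lip az -26.505536704008968
  opening az 200 [-33.48995539   0.9076136 ]
side bar top centre [551.85678089 188.70185306] normal az -25.96070110704639
  disc centre 552.0894165039062 186.99673461914062 (132.596923828125, 133.34561157226562)
  wall tops > 30 404 [np.float64(-16.603274559053578), np.float64(16.249712787927905)] lip az -25.130087825125855
  wall tops > 34 222 [np.float64(-17.49629997367746), np.float64(15.756532514540185)] lip az -25.62693978374577
  opening az 263 [-53.50001327 -27.59548056]
```

The cover direction (−25.4° ± 0.5°) and lip direction (−25.9° ± 0.6°) agree within measurement error, so I'm handing it in.

```bash
python3 -c "
from station import close_job
print(close_job())"
```

```text
the job is handed in; nothing more can be done
None
```

I turned the larger dispenser's cover clockwise about 64° until its opening stood over the lip compartment, within about 1° by the camera measurements. I then let go, moved the arm clear and handed the job in, without touching the smaller dispenser.

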